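# Hold a spring clamp gaping around a bracket's edge

### The arm

A 7-joint arm with a two-finger parallel gripper is mounted at the origin on the work surface. World frame = base frame: x ahead of the robot, y to its left, z up, the work surface at z = 0. Lengths are in mm, angles in rad, forces in N, time in s.
With the tool pointing down it reaches from about 400 to 925 mm from the base axis. Payload 4.1 kg.
Tool frame: the origin (TCP) lies at the centre of the arm's flange, where the gripper is bolted on; the fingertips stand 173 mm ahead of it and the grasp point (between the pads) lies 155 mm ahead of it; z points along the fingers, y is the line along which they close (so a half turn about z gives the same grasp; the last joint's range is limited). The gripper opens to 85 mm and grips with 20 to 120 N. Pads are 22 mm wide; open, the fingers measure 114 mm over their backs; the gripper's body (76 mm by 85 mm) begins 54 mm behind the grasp point. The pads swing forward as they close: fully open they stand 13 mm farther back than shut.
Start: joints at [1.157, 0.398, 0.045, 1.537, -0.019, 1.207, -0.051], TCP at [201.29, -618.062, 404.747] pointing down, gripper open.
Joint ranges: [-2.82, 2.82], [-0.49, 2.23], [-1.37, 1.46], [0, 2.46], [-1.36, 4.5], [0.23, 2], [-2.94, 2.94]. Speed limits (rad/s): [2.57, 2.57, 3.14, 3.14, 3.14, 3.14, 3.14].

### API

Orientations are given as a unit quaternion [x, y, z, w].
In Python, from plant import telemetry, viewer, env gives the robot as it stands.
- The arm moves only by the tool drive_tool, never from a script. Its argument "increments" is one flat list of numbers, 7 for each row, row after row: the shift along the tool's x, y, z in units of 300 mm (1.0 is 300 mm), then the turn, a rotation vector about the tool's x, y, z in units of 180 degrees (1.0 is 180 degrees), then the opening, from -1 (shut) to 1 (fully open). A call has exactly 8 rows; each row is the pose to reach, as a shift and turn from the pose commanded when the call began, along the tool's axes at that moment, turning the shorter way round; what a row does not reach only later rows make up. A row lasts 1/8 s, in which the tool goes at most 62.5 mm and 10.7 degrees, less where a joint would pass 70% of its speed; a pose out of reach is approached as far as the arm can. A call with a number of a shift or a turn outside -1 to 1 is refused whole. A call with a gripper value outside its range is refused whole. The fingers move at their own pace and stop on an object; the grip force is fixed at half the most. Time passes only in rows, so rows that repeat a pose let the fingers close, or fill a call up. It gives the time, the measured TCP pose, the force, the opening and the grip force at its end, in the units of the state.
- telemetry.read_state(): the state, without advancing time (a new reading comes with each control period).
- viewer.grab_frame(name): name is "scene" or "top"; returns the picture (384x512x3 uint8, red, green, blue); there is no depth.
- viewer.calibration(name): a dict with "camera_matrix" (3x3 intrinsics, pixels), "eye" and "attitude" of the camera in the world. Camera axes: x right, y down, z forward; pixel columns grow to the right and rows downward; lengths in mm; the calibration is good to about 2 mm. A picture is of the moment at which its call begins. calibration takes no time and is no camera call.
- env.job_done(): hands the job in; it is judged then, once.
The state is a dict: "time_s": time; "joint_positions": joint angles; "joint_vel": joint speeds; "effort": joint torques, N m; "ee_pos": TCP position; "ee_rot": TCP orientation; "contact_force": force on the tool from outside, world axes, zero at the start; "torque": the same for the moment, N m; "width": opening from 0.0 (shut) to 1.0 (fully open); "gripper_force": force on a finger pad.
Only numpy, scipy, OpenCV 4.12 (cv2) and the standard library are available. Lean on these libraries where they do the work, as an engineer would, in place of code of your own. Each camera call takes 0.05 s, during which the arm holds its last target. There are 200 camera calls.

### The job

Pick up the spring clamp with the black handles, squeeze its handles together until the jaws are wide open, lift it off the metal pan, and then bring it level to the taller of the two upright steel bracket plates so that the open jaws straddle the plate's free upright edge about half way up, one jaw tip on each side and neither touching the plate. Finish while still holding it there, handles squeezed and jaws gaping, so that a shim can be slipped in before it bites; do not push the other loose things on the pan about.

Things in the scene. Friction and masses are not known exactly. Their poses are not given: they have to be found in the camera images.
- clip: Spring clamp lying flat: two mirror-image halves on a vertical pivot, 24 mm high, 140 mm long, 160 g. Origin: on the pivot axis at the underside. The body is the left (+y) half; with the clamp closed its +x runs along the centre line to the jaws, z up. Black ribbed handles splay back to 79 mm behind the pivot; steel jaws with copper tips reach 60 mm ahead.
- clip_half (a joint): opening of the clamp, rad: 0 closed, 0.54 at the stop, jaw tips then gaping about 33 mm. Squeezing the handles together opens the jaws, each half turning by half of this about the centre line. A spring closes it: about 6 N on each handle starts it, 12 N reaches the stop, a 25 N grip holds it firmly there.
- jaw_left (a point): inner face of the left jaw's copper tip, 7 mm back from its end, half way up the 24 mm (12 mm above the underside); 53 mm ahead of the pivot when closed, 50 mm ahead of it when fully open
- jaw_right (a point): the same on the right jaw
- handle_left (a point): on the left handle's flat outer face at the natural grip, 12 mm above the underside: 48 mm behind the pivot and 32 mm off the centre line when closed; 55 mm and 18 mm when fully squeezed, when the two outer faces are parallel, 36 mm apart
- handle_right (a point): the same on the right handle
- tall: the taller bracket, fixed: a bare steel plate standing upright, 80 mm long (its x), 6 mm thick (its y), 110 mm high, welded to a dark foot 70 x 60 x 6 mm. Origin: under the plate's centre, on the pan. Its foot begins 20 mm behind the plate's free edge.
- tall_edge (a point): mid-height (55 mm up) of the tall plate's free upright edge, which looks to -x of the plate (towards the robot's side); axes as the plate: +x runs from the edge into the plate, y across its thickness, z up
- short: the shorter bracket, fixed, same shape but 65 mm high; not the one to use. Origin under its centre
- wrench: an open-ended wrench lying flat, bystander
- bolt_tin: an open metal tin 60 mm across, 45 mm high, bystander
- offcut: a wood offcut 110 x 45 x 25 mm, bystander
- small_peg: a small all-steel peg 58 mm long, 12 mm high, NOT the clamp; bystander
- hammer: a hammer lying on its side, bystander
- spray_can: a can 60 mm across, 150 mm high, bystander
- magnet_square: a dark steel block 60 x 60 x 22 mm, bystander
Not all that is in view belongs to the job. Leave any blue, green or purple look-alike of the tall alone.

How it is judged (in metres and radians):
On the way:
1. the clamp is spread open in the gripper and lifted clear of the pan, its jaws still away from the tall plate (value of joint clip_half above 0.38 rad and height (world z) of clip above 0.015 m and contact force between clip and the fingers above 5 N and distance between jaw_left and tall_edge above 0.05 m), for 0.2 s.
At the end, for the whole second after the job is handed in: Held in the fingers at rest, joint above 0.38 rad, within 0.35 rad of level, 15 mm or more off the pan; both jaw points 6 to 45 mm past the tall plate's edge, on opposite sides, 4 mm or more from its mid-plane, -28 to +30 mm from mid-height; neither plate touched (value of joint clip_half above 0.38 rad and x of jaw_left in the frame of tall_edge between 0.006 and 0.045 m and z of jaw_left in the frame of tall_edge between -0.028 and 0.03 m and x of jaw_right in the frame of tall_edge between 0.006 and 0.045 m and z of jaw_right in the frame of tall_edge between -0.028 and 0.03 m and ((y of jaw_left in the frame of tall_edge above 0.004 m and y of jaw_right in the frame of tall_edge below -0.004 m) or (y of jaw_right in the frame of tall_edge above 0.004 m and y of jaw_left in the frame of tall_edge below -0.004 m)) and contact force between clip and tall below 0.3 N and contact force between clip and short below 0.3 N and contact force between clip and the fingers above 5 N and height (world z) of clip above 0.015 m and linear speed of clip below 0.02 m/s and angle between clip's own z axis and vertical below 0.35 rad); the arm keeps its last pose, push and grip.
It fails at once if a loose bystander is pushed more than 25 mm from its place (distance of any of wrench, bolt_tin, offcut, small_peg, hammer, spray_can, magnet_square from where it was at the start of the episode above 0.025 m).
It also fails if it takes over 32 s, if anything falls off the work surface, if the arm or the gripper's body presses on something with over 40 N, if the wrist force passes 120 N, or if a joint passes its speed limit or range.

## Working session

There is one attempt and no reset: what is moved stays moved. The work goes in short steps, Python scripts to look and compute and a tool call to move; the robot and the scene stay as the last step left them, time stands still between calls to the robot, and variables do not carry over. Pictures are saved under pics/ and viewed, at most 10 in all, crops included, and the job is handed in when it is done.

Besides the shell and the picture viewer there is one more tool, called after "Request:" as a command line: name --argument value ..., lists and objects as JSON in quotes. drive_tool: Moves the arm, as the interface text tells. Shifts and turns lie within -1 to 1; 1 stands for 300 mm of shift or 180 degrees of turn. Its arguments: {"type":"object","properties":{"increments":{"type":"array"}},"required":["increments"]}

```bash
mkdir -p pics; cat > h.py <<'E'
import numpy as np, cv2
from scipy.spatial.transform import Rotation as R
from plant import telemetry, viewer, env
def cal(n):
    c=viewer.calibration(n); K=np.array(c["camera_matrix"]); e=np.array(c["eye"],float); a=np.array(c["attitude"],float)
    M=R.from_quat(a).as_matrix() if a.size==4 else a.reshape(3,3)
    return K,e,M
def px2w(n,uv,z):
    K,e,M=cal(n); uv=np.atleast_2d(np.array(uv,float))
    d=(M@np.linalg.inv(K)@np.c_[uv,np.ones(len(uv))].T).T
    return e+d*((z-e[2])/d[:,2])[:,None]
def w2px(n,p):
    K,e,M=cal(n); q=(K@(M.T@(np.atleast_2d(p)-e).T)).T
    return q[:,:2]/q[:,2:]
def save(n,f,crop=None,s=1):
    im=viewer.grab_frame(n)[:,:,::-1]
    cv2.imwrite("pics/raw_"+f,im)
    if crop: x0,y0,x1,y1=crop; im=im[y0:y1,x0:x1]
    cv2.imwrite("pics/"+f,cv2.resize(im,None,fx=s,fy=s,interpolation=cv2.INTER_CUBIC))
E
python3 - <<'E'
from h import *
save("top","top.png",None,1.5); save("scene","scene.png",None,1.5)
for n in("top","scene"): print(viewer.calibration(n))
print(telemetry.read_state())
E
```

```text
{'camera_matrix': array([[346.7968237 ,   0.        , 254.92085991],
       [  0.        , 346.7968237 , 193.92568069],
       [  0.        ,   0.        ,   1.        ]]), 'eye': array([ 367.32772989,  -55.42267801, 1130.44619576]), 'attitude': array([ 0.71428475, -0.69672939,  0.04732457, -0.04610685])}
{'camera_matrix': array([[356.22146514,   0.        , 252.37049189],
       [  0.        , 356.22146514, 190.29467143],
       [  0.        ,   0.        ,   1.        ]]), 'eye': array([1053.57861829,   30.51633512,  821.16779966]), 'attitude': array([ 0.64635747,  0.696761  , -0.23177813, -0.20742477])}
{'time_s': 0.1, 'joint_positions': array([ 1.15702762,  0.39913607,  0.04500766,  1.53772926, -0.01867609,
        1.20691029, -0.05066866]), 'joint_vel': array([ 0.00036334, -0.00268232,  0.00076088, -0.00135933,  0.00091672,
       -0.00039536, -0.00040807]), 'effort': array([ 3.22772030e-03, -4.76264763e+01,  1.36954118e+00, -2.54949600e+01,
        1.17179085e-02,  5.05333897e-03, -5.43978985e-06]), 'ee_pos': array([ 201.21426522, -617.80259736,  403.76586502]), 'ee_rot': array([ 9.87626231e-01,  1.56823631e-01, -2.03865976e-04, -8.57252151e-04]), 'contact_force': array([-0.35147491, -0.68128659,  0.59336601]), 'torque': array([-0.02919344,  0.03999306, -0.00955149]), 'gripper_force': 0.0, 'width': 0.9991208121618707}
```

View pics/top.png

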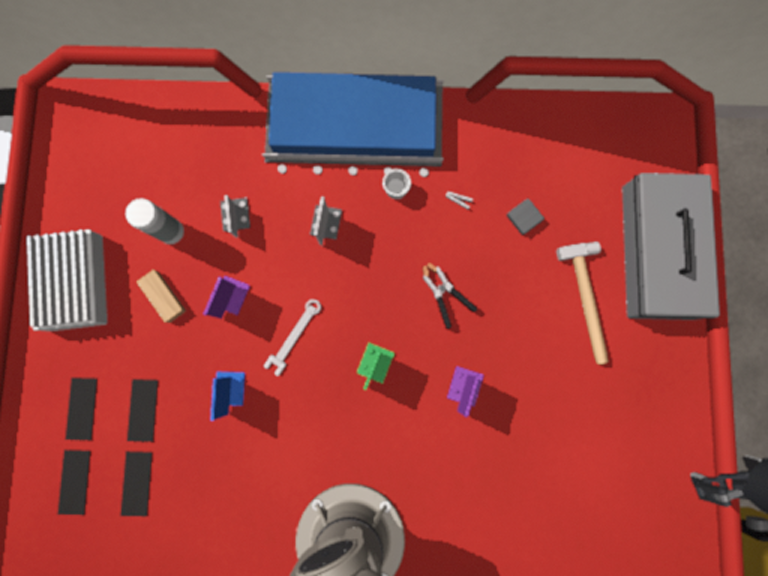

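View pics/scene.png

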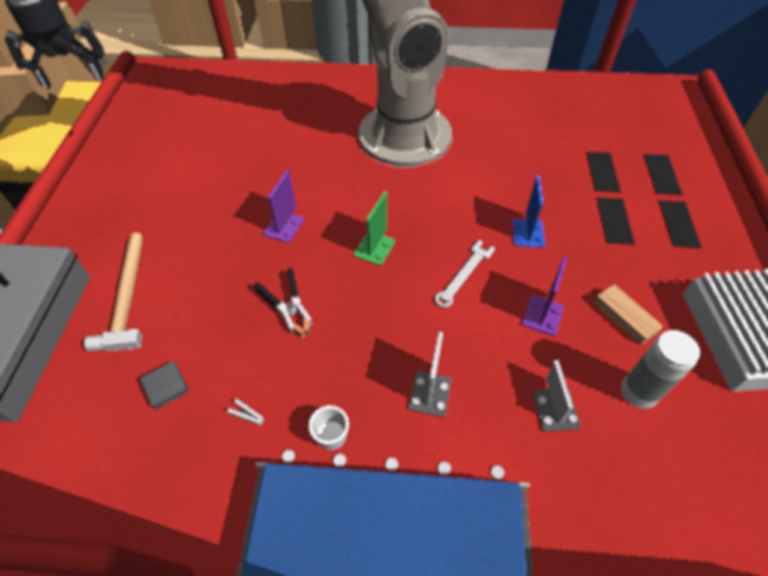

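Top view, 1.5x pixels: the clamp has black handles and copper tips and is at about (447,295). The steel peg at (459,200) looks similar but has no handles, and the wrench is at (293,337). For the plate, the bare steel candidates are at (322,220), which is tall, and (233,213), which is short by its length in the scene view. The coloured look-alikes are purple at (225,297) and (465,390), blue at (228,395) and green at (376,365). I choose the clamp at (447,295) and the plate at (322,220), and check both in one crop.

```bash
python3 - <<'E'
from h import *
t=cv2.imread("pics/raw_top.png"); s=cv2.imread("pics/raw_scene.png")
def c(im,x,y,w=66,h=50): return cv2.resize(im[y:y+h,x:x+w],(396,300),interpolation=cv2.INTER_CUBIC)
cv2.imwrite("pics/crop.png",np.vstack([np.hstack([c(t,266,170),c(t,190,122)]),np.hstack([c(s,160,172),c(s,255,220,79,60)])]))
hsv=cv2.cvtColor(t,cv2.COLOR_BGR2HSV)
roi=np.zeros(t.shape[:2],np.uint8); roi[170:222,272:325]=1
v=hsv[...,2]; sat=hsv[...,1]; hue=hsv[...,0]
dark=((v<60)&(roi>0)).astype(np.uint8)
cop=((hue>5)&(hue<25)&(v>110)&(roi>0)).astype(np.uint8)
steel=((sat<70)&(v>90)&(roi>0)).astype(np.uint8)
for nm,m in(("dark",dark),("cop",cop),("steel",steel)):
    n,l,st,ce=cv2.connectedComponentsWithStats(m)
    for i in range(1,n):
        if st[i,4]>4: print(nm,st[i],ce[i].round(1),px2w("top",ce[i],20).round(1))
E
```

```text
dark [301 193  16  14  57] [308.3 199.6] [[ 500.7 -228.    20. ]]
dark [292 199   8  20  56] [295.8 208.5] [[ 471.2 -188.    20. ]]
cop [282 175  13  14  71] [286.3 180.3] [[ 562.3 -156.4   20. ]]
cop [296 189   4   3   8] [297.4 190.1] [[ 530.9 -192.6   20. ]]
steel [282 178  20  22 152] [292.5 189.3] [[ 533.1 -176.7   20. ]]
```

View pics/crop.png

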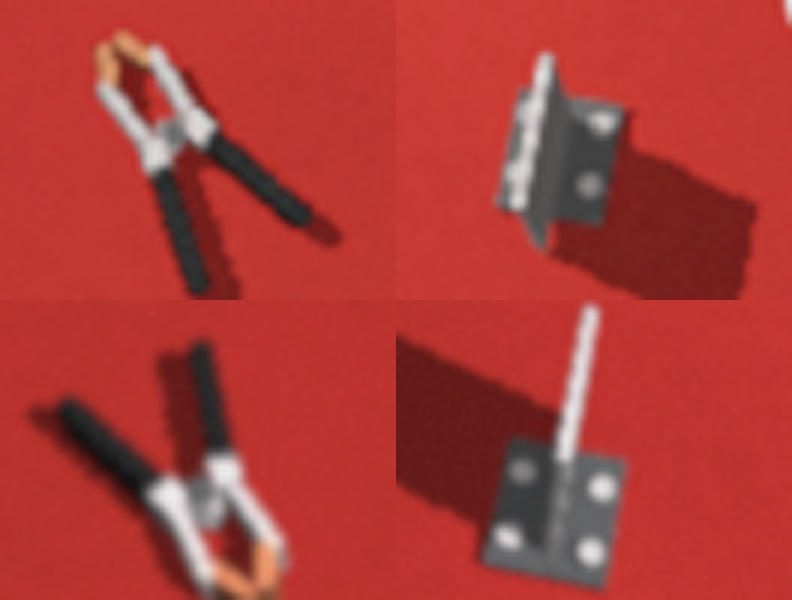

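The crop confirms both: a clamp with black handles and copper tips, and a bare steel plate on a dark foot with its top bright from (545,55) to (517,208) in the crop. Next I compute positions.

```bash
python3 - <<'E'
from h import *
t=cv2.imread("pics/raw_top.png"); hsv=cv2.cvtColor(t,cv2.COLOR_BGR2HSV)
f=lambda a:np.array(a)/6
C=f([[118,35],[200,290],[303,218],[172,135],[155,158],[203,130]])+[266,170]-.42
print("clamp z24\n",px2w("top",C,24).round(1))
T=f([[149,52],[120,210]])+[190,122]-.42
top=px2w("top",T,110);print("tall top",top.round(1),np.linalg.norm(top[1]-top[0]))
print("edge bottom",px2w("top",f([[146,249]])+[190,122]-.42,0).round(1))
# bright top strip fit
m=((hsv[...,2]>165)&(hsv[...,1]<60)); m[:, :195]=0;m[:,222:]=0;m[:125]=0;m[165:]=0
p=np.argwhere(m)[:,::-1]; p=p[np.abs((p[:,0]-T[0,0])-(p[:,1]-T[0,1])*(T[1,0]-T[0,0])/(T[1,1]-T[0,1]))<2.5]
w=px2w("top",p,110); c=w.mean(0); u=np.linalg.svd(w[:,:2]-c[:2])[2][0]; s=(w[:,:2]-c[:2])@u
print("strip",len(p),c.round(1),u,s.min(),s.max())
S=np.array([[197,5],[190,35],[168,158],[170,250]])/5.01+[255,220]-.42
print("scene: top near end?",px2w("scene",S[:2],110).round(1),"base near",px2w("scene",S[2:],6).round(1))
# handles axes
for r in ((301,193,317,207),(292,199,300,219)):
    q=np.argwhere(hsv[...,2]<75)[:,::-1]; q=q[(q[:,0]>=r[0])&(q[:,0]<r[2])&(q[:,1]>=r[1])&(q[:,1]<r[3])]
    w=px2w("top",q,24)[:,:2]; c=w.mean(0); u=np.linalg.svd(w-c)[2][0]; print("handle",c.round(1),np.degrees(np.arctan2(u[1],u[0])),((w-c)@u).min(),((w-c)@u).max())
# scene-view corners of the clamp for check
Sc=np.array([[200,345],[70,405],[207,500]])-[0,300]; Sc=Sc/6+[160,172]-.42
print("scene handle ends, pivot z24",px2w("scene",Sc,24).round(1))
E
```

```text
clamp z24
 [[ 577.5 -152.3   24. ]
 [ 440.8 -197.7   24. ]
 [ 480.7 -252.5   24. ]
 [ 523.7 -182.    24. ]
 [ 511.  -173.    24. ]
 [ 526.8 -198.7   24. ]]
tall top [[695.3  72.5 110. ]
 [613.   83.7 110. ]] 83.05050228321598
edge bottom [[617.7  83.4   0. ]]
strip 70 [652.2  78.5 110. ] [-0.98786076  0.15534192] -41.4586937495898 37.5932407844964
scene: top near end? [[614.8  85.4 110. ]
 [631.1  82.4 110. ]] base near [[641.6  79.8   6. ]
 [690.9  81.7   6. ]]
handle [ 500.4 -227.7] -129.44322997580247 -31.671905574091795 31.653171597465793
handle [ 471.7 -187.6] -161.96150368998653 -31.751384836639083 32.86931699144816
scene handle ends, pivot z24 [[ 444.2 -195.6   24. ]
 [ 483.5 -249.8   24. ]
 [ 531.6 -176.8   24. ]]
```

```bash
cat >> h.py <<'E'
def plan(p0,y0,p1,y1):
    x=np.radians(y0); c,s=np.cos(x),np.sin(x); d=np.subtract(p1,p0)
    return (np.r_[d[0]*c+d[1]*s, d[0]*s-d[1]*c, -d[2]]/300).round(4), round(-(y1-y0)/180,4)
def now():
    s=telemetry.read_state(); M=R.from_quat(s["ee_rot"]).as_matrix()
    return round(s["time_s"],2),s["ee_pos"].round(1),"yaw",round(np.degrees(np.arctan2(M[1,0],M[0,0])),2),"tilt",round(np.degrees(np.arccos(-M[2,2])),2),"w",round(s["width"],3),s["gripper_force"],s["contact_force"].round(1)
E
python3 -c "
from h import *
print(plan([201.3,-618.1,404.7],18.05,[479.7,-213.4,300],33))"
```

```text
(array([ 1.3003, -0.9951,  0.349 ]), -0.0831)
```

Request:
drive_tool --increments '[0.1,-0.08,0,0,0,-0.02,1,0.2,-0.16,0,0,0,-0.04,1,0.3,-0.24,0,0,0,-0.06,1,0.4,-0.32,0,0,0,-0.083,1,0.55,-0.42,0,0,0,-0.083,1,0.7,-0.53,0,0,0,-0.083,1,0.85,-0.64,0,0,0,-0.083,1,1,-0.765,0,0,0,-0.083,1]'

```text
time_s: 1.1
ee_pos: [416.1, -305.4, 404.5]
ee_rot: [0.959, 0.284, -0.0, 0.0]
contact_force: [0.8, -0.4, 0.1]
width: 1.002
gripper_force: 0.0
```

```bash
python3 -c "
from h import *
n=now();print(n, telemetry.read_state()['joint_positions'].round(2))
print(plan(n[1],n[3],[479.7,-213.4,240],33))"
```

```text
(1.1, array([ 416.1, -305.4,  404.5]), 'yaw', np.float64(32.95), 'tilt', np.float64(0.01), 'w', 1.002, 0.0, array([ 0.8, -0.4,  0.1])) [ 0.73  0.16 -0.21  1.85  0.04  1.13 -0.48]
(array([ 0.3447, -0.142 ,  0.5483]), np.float64(-0.0003))
```

Request:
drive_tool --increments '[0.07,-0.03,0.05,0,0,0,1,0.14,-0.06,0.12,0,0,0,1,0.21,-0.09,0.2,0,0,0,1,0.28,-0.12,0.3,0,0,0,1,0.349,-0.144,0.4,0,0,0,1,0.349,-0.144,0.49,0,0,0,1,0.349,-0.144,0.55,0,0,0,1,0.349,-0.144,0.55,0,0,0,1]'

```text
time_s: 2.1
ee_pos: [478.9, -213.4, 238.1]
ee_rot: [0.959, 0.284, -0.002, -0.001]
contact_force: [-0.2, -0.4, 0.7]
width: 0.999
gripper_force: 0.0
```

```bash
python3 -c "
from h import *
print(now())
save('scene','s2.png',(130,130,258,226),6)
print(w2px('scene',[[525,-184,24],[575.3,-151.3,24],[479.7,-213.4,24]]))"
```

```text
(2.1, array([ 478.9, -213.4,  238.1]), 'yaw', np.float64(32.99), 'tilt', np.float64(0.23), 'w', 0.999, 0.0, array([-0.2, -0.4,  0.7]))
[[191.8921862  202.73407722]
 [200.78306832 219.29011064]
 [184.38331936 188.71996971]]
```

View pics/s2.png

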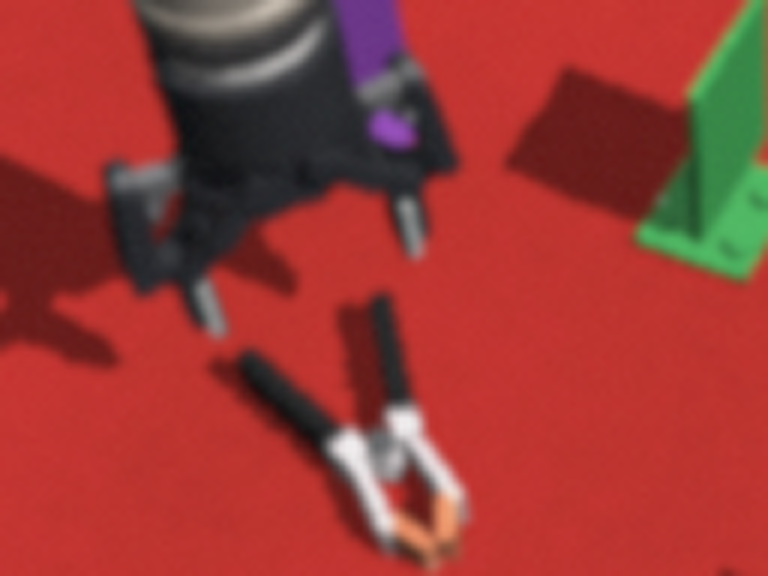

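The scene view shows the open fingers at about (205,310) and (413,235), straddling the handles at (255,365) and (382,310). The clamp lies as measured, to within about 3 mm. I descend with a force check.

Request:
drive_tool --increments '[0.007,0,0.04,0,0,0,1,0.007,0,0.08,0,0,0,1,0.007,0,0.12,0,0,0,1,0.007,0,0.15,0,0,0,1,0.007,0,0.18,0,0,0,1,0.007,0,0.2,0,0,0,1,0.007,0,0.215,0,0,0,1,0.007,0,0.215,0,0,0,1]'

```text
time_s: 3.15
ee_pos: [481.5, -212.5, 175.0]
ee_rot: [0.959, 0.284, -0.0, -0.0]
contact_force: [0.4, 0.4, -1.3]
width: 1.001
gripper_force: 0.0
```

```bash
python3 -c "
from h import *
print(now())
save('scene','s3.png',(140,150,236,222),6)"
```

```text
(3.15, array([ 481.5, -212.5,  175. ]), 'yaw', np.float64(32.98), 'tilt', np.float64(0.02), 'w', 1.001, 0.0, array([ 0.4,  0.4, -1.3]))
```

View pics/s3.png

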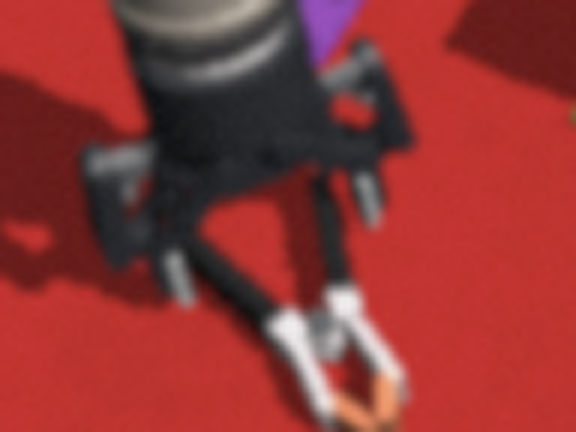

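The fingers at (178,275) and (370,195) stand outside both handles, clear of them, with no contact force. Closing.

Request:
drive_tool --increments '[0,0,0,0,0,0,0.6,0,0,0,0,0,0,0.4,0,0,0,0,0,0,0.2,0,0,0,0,0,0,0,0,0,0,0,0,0,-0.3,0,0,0,0,0,0,-1,0,0,0,0,0,0,-1,0,0,0,0,0,0,-1]'

```text
time_s: 4.2
ee_pos: [482.6, -212.7, 178.1]
ee_rot: [0.959, 0.284, 0.001, 0.001]
contact_force: [-4.5, 1.4, 18.5]
width: 0.399
gripper_force: 59.2
```

Request:
drive_tool --increments '[0,0,0,0,0,0,-1,0,0,0,0,0,0,-1,0,0,-0.02,0,0,0,-1,0,0,-0.05,0,0,0,-1,0,0,-0.1,0,0,0,-1,0,0,-0.15,0,0,0,-1,0,0,-0.2,0,0,0,-1,0,0,-0.2,0,0,0,-1]'

```text
time_s: 5.2
ee_pos: [482.2, -212.9, 236.9]
ee_rot: [0.959, 0.284, 0.001, 0.001]
contact_force: [-0.3, 0.2, -1.3]
width: 0.399
gripper_force: 60.1
```

```bash
python3 -c "
from h import *
print(now())
save('scene','s4.png',(130,110,250,200),6)"
```

```text
(5.2, array([ 482.2, -212.9,  236.9]), 'yaw', np.float64(32.97), 'tilt', np.float64(0.2), 'w', 0.399, 60.12996554374695, array([-0.3,  0.2, -1.3]))
```

View pics/s4.png

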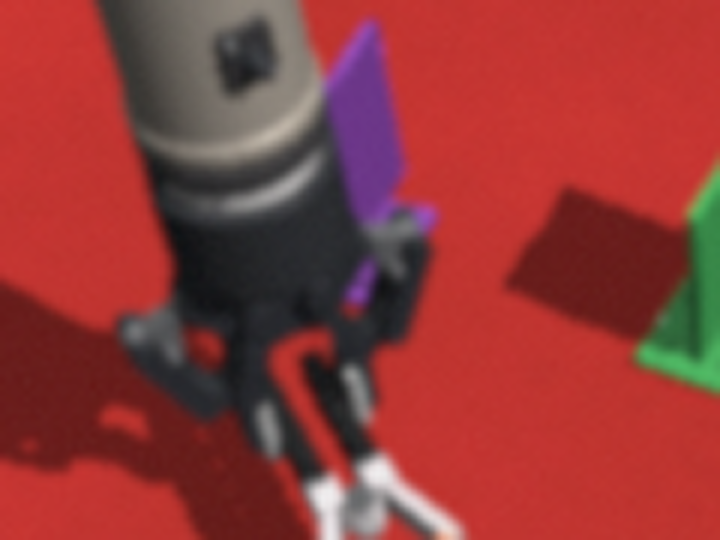

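Both handles are squeezed parallel at (290,430) and (350,390), width 34 mm, grip 60 N, and the clamp is about 58 mm up with jaws open. Next: rise, turn and cross over.

Request:
drive_tool --increments '[0,0,-0.06,0,0,0,-1,0,0,-0.15,0,0,0,-1,0.02,-0.03,-0.24,0,0,0.03,-1,0.06,-0.09,-0.3,0,0,0.07,-1,0.12,-0.18,-0.35,0,0,0.11,-1,0.18,-0.27,-0.35,0,0,0.15,-1,0.24,-0.36,-0.35,0,0,0.19,-1,0.28,-0.42,-0.35,0,0,0.229,-1]'

```text
time_s: 6.25
ee_pos: [483.2, -59.3, 340.9]
ee_rot: [0.997, -0.073, 0.0, -0.0]
contact_force: [0.4, -0.7, -2.2]
width: 0.399
gripper_force: 60.1
```

```bash
python3 -c "
from h import *
print(now())
c,s=.8388,.5444
p=np.array([481.5+300*(.28*c-.42*s),-212.5+300*(.28*s+.42*c),340.2]);print(p)
print(plan(p,-8.23,[488.8,102.5,340],-8.3))"
```

```text
(6.25, array([483.2, -59.3, 340.9]), 'yaw', np.float64(-8.36), 'tilt', np.float64(0.02), 'w', 0.399, 60.143938064575195, array([ 0.4, -0.7, -2.2]))
[483.3648 -61.0816 340.2   ]
(array([-0.0601, -0.5422,  0.0007]), 0.0004)
```

Request:
drive_tool --increments '[-0.01,-0.08,0,0,0,0,-1,-0.02,-0.16,0,0,0,0,-1,-0.03,-0.25,0,0,0,0,-1,-0.04,-0.34,0,0,0,0,-1,-0.05,-0.42,0,0,0,0,-1,-0.06,-0.49,0,0,0,0,-1,-0.06,-0.542,0,0,0,0,-1,-0.06,-0.542,0,0,0,0,-1]'

```text
time_s: 7.25
ee_pos: [489.0, 103.4, 340.5]
ee_rot: [0.997, -0.071, 0.0, -0.0]
contact_force: [-0.2, -0.3, -1.0]
width: 0.395
gripper_force: 60.1
```

Request:
drive_tool --increments '[0,0,0.04,0,0,0,-1,0,0,0.1,0,0,0,-1,0,0,0.16,0,0,0,-1,0,0,0.22,0,0,0,-1,0,0,0.28,0,0,0,-1,0,0,0.33,0,0,0,-1,0,0,0.36,0,0,0,-1,0,0,0.36,0,0,0,-1]'

```text
time_s: 8.25
ee_pos: [488.7, 102.0, 231.5]
ee_rot: [0.997, -0.072, -0.001, 0.0]
contact_force: [0.6, 0.2, -1.6]
width: 0.396
gripper_force: 60.2
```

```bash
python3 -c "
from h import *
print(now())
save('scene','s5.png'); save('top','t5.png')
a=cv2.imread('pics/raw_s5.png')[180:280,240:340]; b=cv2.imread('pics/raw_t5.png')[115:215,165:265]
cv2.imwrite('pics/v5.png',cv2.resize(np.hstack([a,b]),None,fx=4,fy=4,interpolation=cv2.INTER_CUBIC))"
```

```text
(8.25, array([488.7, 102. , 231.5]), 'yaw', np.float64(-8.26), 'tilt', np.float64(0.09), 'w', 0.396, 60.155532360076904, array([ 0.6,  0.2, -1.6]))
```

View pics/v5.png

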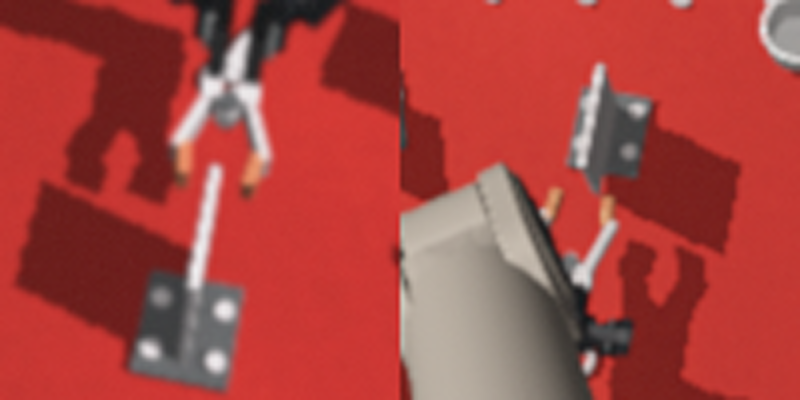

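Left half (scene): copper tips at (182,165) and (252,175) flank the plate's free edge top at (215,170). Right half (top): tips at (555,203) and (607,208), just short of the plate. Next I triangulate the tips against the edge.

```bash
python3 - <<'E'
from h import *
def cop(n,f,b):
    t=cv2.imread(f); h=cv2.cvtColor(t,cv2.COLOR_BGR2HSV)
    m=((h[...,0]>6)&(h[...,0]<22)&(h[...,2]>110)&(h[...,1]<190)&(h[...,1]>60)).astype(np.uint8)
    k=np.zeros_like(m);k[b[1]:b[3],b[0]:b[2]]=1;m*=k
    N,l,s,c=cv2.connectedComponentsWithStats(m)
    o=[(c[i],s[i]) for i in range(1,N) if s[i,4]>8]
    for q in o: print(n,q[0].round(1),q[1])
    return sorted([q[0] for q in o],key=lambda c:c[0])
S=cop("scene","pics/raw_s5.png",(275,210,312,232)); T=cop("top","pics/raw_t5.png",(195,158,225,175))
def ray(n,uv): K,e,M=cal(n); d=M@np.linalg.inv(K)@np.r_[uv,1]; return e,d/np.linalg.norm(d)
def tri(a,b):
    (e,d),(f,g)=ray("scene",a),ray("top",b)
    A=np.c_[d,-g]; s=np.linalg.lstsq(A,f-e,rcond=None)[0]; p,q=e+s[0]*d,f+s[1]*g
    return (p+q)/2,np.linalg.norm(p-q)
# plate edge top, both views (hand pixels)
E,err=tri(np.array([215,167])/4+[240,180]-.4,np.array([586-400,160])/4+[165,115]-.4); print("edge top",E.round(1),err)
u=np.array([np.cos(np.radians(-8.3)),np.sin(np.radians(-8.3))]); v=np.array([-u[1],u[0]]); edge=np.array([615.5,84])
for a,b in((S[1],T[0]),(S[0],T[1])):
    p,err=tri(a,b); d=p[:2]-edge; print(p.round(1),round(err,1),"edge frame x,y",(d@u).round(1),(d@v).round(1))
# same-view comparison in scene: plate top edge at z110 and jaw copper tops at height ~ TCP-178+24
for a in S: print("scene z70",px2w("scene",a,70).round(1))
E
```

```text
scene [285.2 219.8] [284 215   4  11  32]
scene [302.9 222.4] [301 218   5  10  31]
top [202.8 165.3] [201 162   5   8  23]
top [216.3 166.7] [215 164   4   7  22]
edge top [618.6  81.6 112.2] 4.841441104077432
[594.1 109.7  70.6] 1.5 edge frame x,y -24.8 22.4
[590.4  66.9  71.9] 0.2 edge frame x,y -22.3 -20.6
scene z70 [[589.2  67.   70. ]]
scene z70 [[593.7 110.5  70. ]]
```

Request:
drive_tool --increments '[0.01,0,0.01,0,0,0,-1,0.03,0,0.02,0,0,0,-1,0.05,0,0.025,0,0,0,-1,0.075,0,0.025,0,0,0,-1,0.1,0,0.025,0,0,0,-1,0.12,0,0.025,0,0,0,-1,0.135,0,0.025,0,0,0,-1,0.145,0,0.025,0,0,0,-1]'

```text
time_s: 9.35
ee_pos: [532.2, 96.1, 224.7]
ee_rot: [0.997, -0.072, -0.0, 0.0]
contact_force: [0.2, 0.8, -1.9]
width: 0.397
gripper_force: 60.1
```

Request:
drive_tool --increments '[0,0,0,0,0,0,-1,0,0,0,0,0,0,-1,0,0,0,0,0,0,-1,0,0,0,0,0,0,-1,0,0,0,0,0,0,-1,0,0,0,0,0,0,-1,0,0,0,0,0,0,-1,0,0,0,0,0,0,-1]'

```text
time_s: 10.35
ee_pos: [532.0, 96.1, 224.7]
ee_rot: [0.997, -0.072, 0.0, 0.0]
contact_force: [0.1, 0.7, -0.7]
width: 0.397
gripper_force: 60.1
```

```bash
python3 -c "
from h import *
print(now())
save('scene','s6.png'); save('top','t6.png')
a=cv2.imread('pics/raw_s6.png')[190:290,240:340]; b=cv2.imread('pics/raw_t6.png')[115:215,165:265]
cv2.imwrite('pics/v6.png',cv2.resize(np.hstack([a,b]),None,fx=4,fy=4,interpolation=cv2.INTER_CUBIC))"
```

```text
(10.35, array([532. ,  96.1, 224.7]), 'yaw', np.float64(-8.24), 'tilt', np.float64(0.01), 'w', 0.397, 60.143476724624634, array([ 0.1,  0.7, -0.7]))
```

View pics/v6.png

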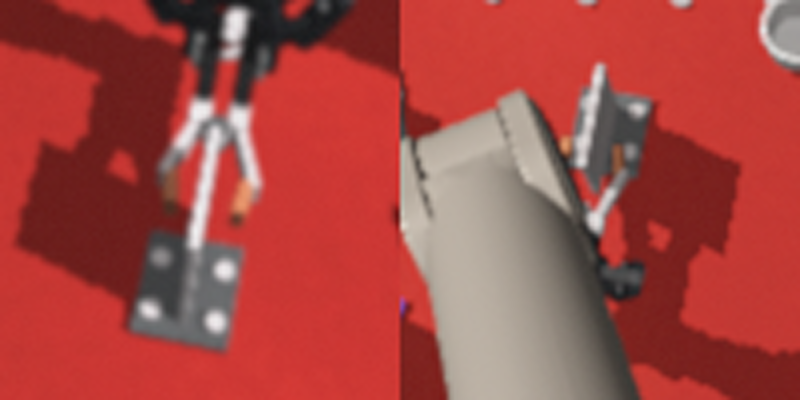

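Left half: the jaws at (172,190) and (242,200) sit one on each side of the plate, with the plate between them and gaps on both sides. Right half: copper shows on both sides of the plate at (566,145) and (618,158), past its free edge at (597,185). There is no outside force and the pose is steady, so I hand it in.

```bash
python3 -c "
from plant import env
print(env.job_done())"
```

```text
the job is handed in; nothing more can be done
None
```

I handed the job in at about 10 s with the clamp held level, its handles squeezed and its open jaws straddling the tall plate's free edge about half way up. The cameras and force reading showed no contact with the plate; no verdict came back.

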